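# Square a pedal cage plate in the corner jig and lock it in the holding fixture

### The job

Slide the loose steel plate on the squaring jig fully home into the jig's corner, long edge against the side fence and end against the end stop, so that its end bridges the finger gap. Then grip it at that gap, lift it clear and lay it flat in the nest of the holding fixture, between the low rails with its inner end up to the nest's end stop and the gripped end sticking out; let go of it, and swing the hold-down bar right over it as far as it goes. Leave the other things on the bench where they are.

Things in the scene. Friction and masses are not known exactly. Their poses are not given: they have to be found in the camera images.
- plate_center (a point): Centre (half-way up) of the loose flat steel plate: 44 mm wide (its x), 120 mm long (its y), 7 mm thick, 0.1 kg, four round holes along its middle; same either way round. It starts flat on the deck of the squaring jig, skewed up to 0.2 rad, clear of fence and stop.
- jig_seat (a point): On the squaring jig: where the plate's centre is when it is fully home in the corner, lying along this point's y axis, touching fence (at +x) and stop (at +y). Height 43.5 mm. Its last 48 mm towards +y then bridge the finger gap, with both long edges free: grip it there across its width, centred at y = +36 mm.
- jig: Squaring jig: dark steel deck, bright fence and stop; fixed, axes as the seat point, origin under it on the bench. In mm: deck top z = 40, x -68 to 34, y -108 to 12. Side fence: face at x = 22, y -108 to 12, top z = 52. End stop on its own post: face at y = 60, x -30 to 22, top z = 52. Between deck and stop the 48 wide finger gap, floor z = 8 (foot, x -32 to 24), open at both x sides. z is up.
- nest_seat (a point): On the holding fixture: where the plate's centre belongs in the nest, the plate lying along this point's y axis; height 43.5 mm. The plate's last 46 mm towards +y stick out free beyond the nest, so it is laid in and let go there.
- fixture: Holding fixture: dark block, bright low rails; fixed, axes as the nest point, origin under it on the bench. In mm: nest floor z = 40, ends at y = 14; beyond it only the foot, 8 high, to y = 16. Two low rails, inner faces x = -25 and 25 (3 clearance each side), y -64 to 14, and an end stop with face y = -64 (4 clearance), all with top z = 46. z is up.
- bar_pivot (a point): Pivot (upright axis) of the fixture's hold-down bar, at x = 46, y = -35 mm in the fixture's axes, half-way up the bar, 54 mm above the bench.
- bar_knob (a point): Centre of the black upright knob (16 mm diameter, from 58 to 84 mm above the bench) near the free end of the hold-down bar, 82 mm from the pivot. The steel bar is 18 mm wide, 8 mm thick; its underside is 50 mm above the bench, 3 mm over the plate in the nest.
- hold_bar (a joint): Angle of the hold-down bar, rad: 0 = pointing along the fixture's -y, beside the nest; grows clockwise seen from above, the knob moving first to -x, then to +y; 1.571 = its stop, bar square across the nest pointing to -x. Starts at -0.6 to 0.15. Light friction (0.5 N at the knob); it stays where left.
- marker: Bystander: marker pen, 134 x 13 mm, lying flat to the right of the work; origin at its underside's centre.
- threadlock: Bystander: small red bottle with white nozzle standing upright, 27 mm wide, 92 mm high; origin at its underside's centre.
- spindle: Bystander: turned steel pedal spindle lying flat, 84 x 18 mm; origin at its underside's centre.
- hex_key: Bystander: black L-shaped hexagon key, 99 x 34 x 9 mm; origin at its underside's centre.
- screwdriver: Bystander: screwdriver with red handle, 209 x 32 mm; origin at its underside's centre.
- pin_box: Bystander: small white box, 53 x 37 x 24 mm; origin at its underside's centre.
Not all that is in view belongs to the job. Of the things shaped like the part that bears plate_center, the bare steel one is meant.

How it is judged (in metres and radians):
On the way, in this order (a step that is already met when the one before it is completed fails the run):
1. the plate is home in the jig's corner, against fence and stop (within 3.5 mm and 0.04 rad) (x of plate_center in the frame of jig_seat between -0.0035 and 0.0035 m and y of plate_center in the frame of jig_seat between -0.0035 and 0.0035 m and z of plate_center in the frame of jig_seat between -0.003 and 0.003 m and angle between the x axis of plate_center and the x axis of jig_seat, either way round below 0.04 rad), for 0.2 s.
2. the plate is lifted clear of the jig (height (world z) of plate_center above 0.075 m), for 0.1 s.
3. the plate lies flat in the nest and is let go, with the bar still open (x of plate_center in the frame of nest_seat between -0.0045 and 0.0045 m and y of plate_center in the frame of nest_seat between -0.006 and 0.009 m and z of plate_center in the frame of nest_seat between -0.003 and 0.003 m and angle between the x axis of plate_center and the x axis of nest_seat, either way round below 0.1 rad and linear speed of plate below 0.01 m/s and contact force between the fingers and plate below 0.1 N and value of joint hold_bar below 0.8 rad), for 0.2 s.
At the end, for the whole second after the job is handed in: The plate lies released and at rest in the nest, within 4.5 mm of the nest point across the rails, 6 mm towards and 9 mm away from the end stop, 3 mm in height and 0.1 rad in turn, and the hold-down bar stands over it at more than 1.45 rad (x of plate_center in the frame of nest_seat between -0.0045 and 0.0045 m and y of plate_center in the frame of nest_seat between -0.006 and 0.009 m and z of plate_center in the frame of nest_seat between -0.003 and 0.003 m and angle between the x axis of plate_center and the x axis of nest_seat, either way round below 0.1 rad and linear speed of plate below 0.01 m/s and contact force between the fingers and plate below 0.1 N and value of joint hold_bar above 1.45 rad); the robot touches nothing.
It fails at once if a bystander is moved by more than 30 mm (distance of any of marker, threadlock, spindle, hex_key, screwdriver, pin_box from where it was at the start of the episode above 0.03 m).
It also fails if it takes over 72 s, if anything falls off the work surface, if the arm or the gripper's body presses on something with over 40 N, if the wrist force passes 120 N, or if a joint passes its speed limit or range.

### The arm

A 6-joint arm with a two-finger parallel gripper is mounted at the origin on a cart in front of the work surface, level with it; the furniture and walls round the work are solid. World frame = base frame: x ahead of the robot, y to its left, z up, the work surface at z = 0. Lengths are in m, angles in degrees, forces in N, time in s.
With the tool pointing down it reaches from about 0.25 to 0.725 m from the base axis. Payload 9.7 kg.
Tool frame: the origin (TCP) lies at the very end of the fingers, on their centre line; the grasp point (between the pads) lies 19 mm behind it (bot.grip_depth is the distance from the TCP to the grasp point, in m); z points along the fingers, y is the direction in which the jaws open and shut (so a half turn about z gives the same grasp; the last joint's range is limited). The gripper opens to 85 mm and grips with 20 to 120 N. Pads are 22 mm wide; open, the fingers measure 114 mm over their backs; the gripper's body (76 mm by 85 mm) begins 54 mm behind the grasp point. The pads swing forward as they close: fully open they stand 13 mm farther back than shut.
Start: joints at [-66.234, 4.979, 10.078, 95.1, 0, 90], TCP at [0.222, -0.503, 0.231] pointing down, gripper open.
Joint ranges: [-179.16, 179.16], [-48.56, 103.87], [-65.8, 70.77], [-126.05, 130.52], [-82.76, 87.17], [-180, 180]. Speed limits (degrees/s): [127.2, 127.2, 147.25, 180, 180, 180].

### API

Orientations are given as [roll, pitch, yaw] about the fixed x, y, z axes, in that order (R = Rz(yaw) Ry(pitch) Rx(roll)).
In Python, from workcell import bot, viewer gives the robot as it stands.
- The arm moves only by the tool arm_command, never from a script. Its argument "motion" is a list of rows, each a list of 3 entries, a list of its own where there are three numbers: the opening, from 0 (shut) to 1 (fully open), then the shift along the tool's x, y, z in units of 60 mm (1.0 is 60 mm), then the turn, a rotation vector about the tool's x, y, z in units of 6 degrees (1.0 is 6 degrees). A call has 1 to 12 rows; each row shifts and turns the commanded pose from where the row before left it, along the tool's axes as they then stand; what a row does not reach is not made up. A row lasts 1/8 s, in which the tool goes at most 62.5 mm and 10.7 degrees, less where a joint would pass 70% of its speed; a pose out of reach is approached as far as the arm can. A call is refused whole if a number of a shift passes 1 or a number of a turn 1, either way. A call with a gripper value outside its range is refused whole. The fingers move at their own pace and stop on an object; "newtons" is the grip in N (left out, the last holds). Time passes only in rows, so rows that do not move let the fingers close. It gives the time, the measured TCP pose, the force and the opening at its end, in the units of the state.
- bot.get_obs(): the state, without advancing time (a new reading comes with each control period).
- viewer.camera(name): name is "scene" or "top"; returns the picture (400x640x3 uint8, blue, green, red); there is no depth.
- viewer.calibration(name): a dict with "fx", "fy", "cx", "cy" (pixels), "k1" (the pictures are not rectified: a ray, as slopes to the right and down, at radius r is drawn at 1 + k1 r^2 times it, then the intrinsics apply), "T" (4x4, takes a point from camera to world coordinates). Camera axes: x right, y down, z forward; pixel columns grow to the right and rows downward; lengths in m; the calibration is good to about 2 mm. A picture is of the moment at which its call begins. calibration takes no time and is no camera call.
- bot.job_done(): hands the job in, once; it reports no verdict.
The state is a dict: "time": time; "q": joint angles; "qd": joint speeds; "joint_efforts": joint torques, N m; "ee_pos": TCP position; "tcp_rot": TCP orientation; "wrist_force": force on the tool from outside, world axes, zero at the start; "torque": the same for the moment, N m; "opening": finger opening in m.
Only numpy, scipy, OpenCV 4.12 (cv2) and the standard library are available. Lean on these libraries where they do the work, as an engineer would, in place of code of your own. Each camera call takes 0.05 s, during which the arm holds its last target.

## Working session

There is one attempt and no reset: what is moved stays moved. The work goes in short steps, Python scripts to look and compute and a tool call to move; the robot and the scene stay as the last step left them, time stands still between calls to the robot, and variables do not carry over. Pictures are saved under pics/ and viewed, and the job is handed in when it is done.

Besides the shell and the picture viewer there is one more tool, called after "Emit:" in YAML: its name, and indented under it one key for each argument. arm_command: Moves the arm, as the interface text tells. Its arguments: {"type":"object","properties":{"motion":{"type":"array"},"newtons":{"type":"number"}},"required":["motion"]}

```bash
mkdir -p pics; python3 - <<'E'
from workcell import bot, viewer
import cv2
for n in("scene","top"):
    im=viewer.camera(n); cv2.imwrite(f"pics/{n}0.png",im); c=viewer.calibration(n); print(n,c)
print(bot.get_obs(),bot.grip_depth)
E
```

```text
scene {'fx': 499.05242892742814, 'fy': 499.05242892742814, 'cx': 310.16376676798, 'cy': 193.84402804400042, 'k1': -0.08688818844415495, 'T': array([[-0.673736  , -0.55862918,  0.48374915, -0.24882532],
       [-0.73884666,  0.5212896 , -0.42703954,  0.81798963],
       [-0.01361665, -0.64512835, -0.76395288,  1.31006186],
       [ 0.        ,  0.        ,  0.        ,  1.        ]])}
top {'fx': 469.40641570725387, 'fy': 469.40641570725387, 'cx': 322.36024482392816, 'cy': 189.08663775388672, 'k1': -0.09666659409316673, 'T': array([[ 0.02852893, -0.99433365,  0.10240453,  0.39180208],
       [-0.99955152, -0.02931062, -0.00613643,  0.14779414],
       [ 0.0091032 , -0.10218353, -0.99472391,  1.54841391],
       [ 0.        ,  0.        ,  0.        ,  1.        ]])}
{'time': 0.1, 'q': array([-6.62340716e+01,  5.00811253e+00,  1.00397242e+01,  9.50992499e+01,
        1.59009987e-03,  9.00001935e+01]), 'qd': array([-0.01601611, -0.02768126,  0.1394599 ,  0.06864236, -0.04868365,
       -0.02438104]), 'joint_efforts': array([ 1.81899064e-03, -5.21561408e+01,  4.65651548e+01,  1.60787377e-02,
        1.50823548e-04, -6.65471092e-07]), 'ee_pos': array([ 0.22157775, -0.50317459,  0.23065893]), 'tcp_rot': array([-1.79932362e+02, -1.58987035e-03,  2.37657330e+01]), 'wrist_force': array([-0.01602809, -0.03167162,  0.11724997]), 'torque': array([-0.02646395, -0.02589295, -0.05972343]), 'opening': 0.08573765279019331} 0.0187
```

View pics/scene0.png

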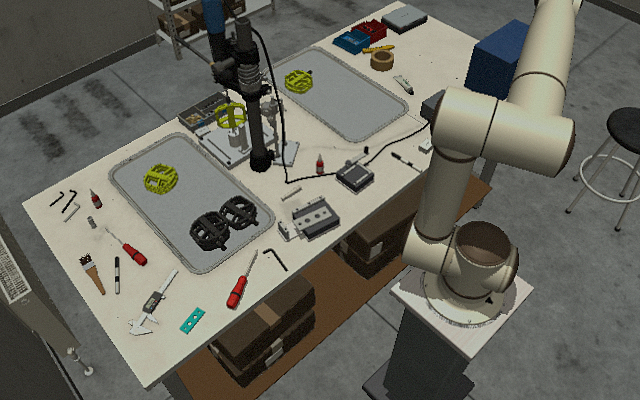

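View pics/top0.png

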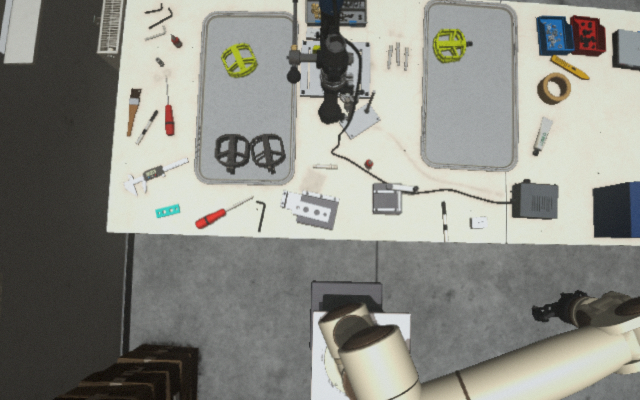

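```bash
python3 - <<'E'
import cv2,numpy as np
t=cv2.imread("pics/top0.png"); s=cv2.imread("pics/scene0.png")
a=cv2.resize(t[175:240,260:420],None,fx=5,fy=5,interpolation=cv2.INTER_CUBIC)
b=cv2.resize(s[150:250,260:420],None,fx=5,fy=5,interpolation=cv2.INTER_CUBIC)
cv2.imwrite("pics/c1.png",a);cv2.imwrite("pics/c2.png",b)
E
```

```text
(no output)
```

View pics/c1.png

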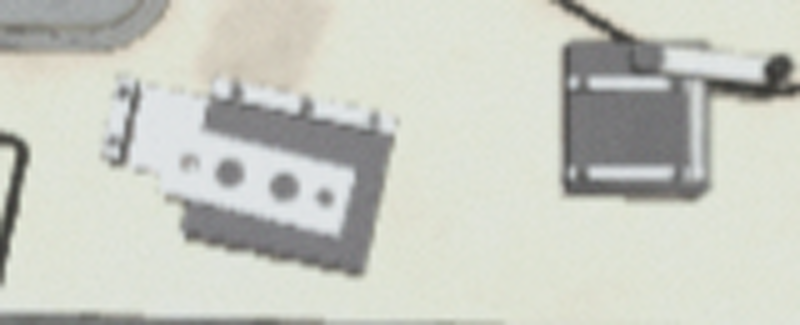

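View pics/c2.png

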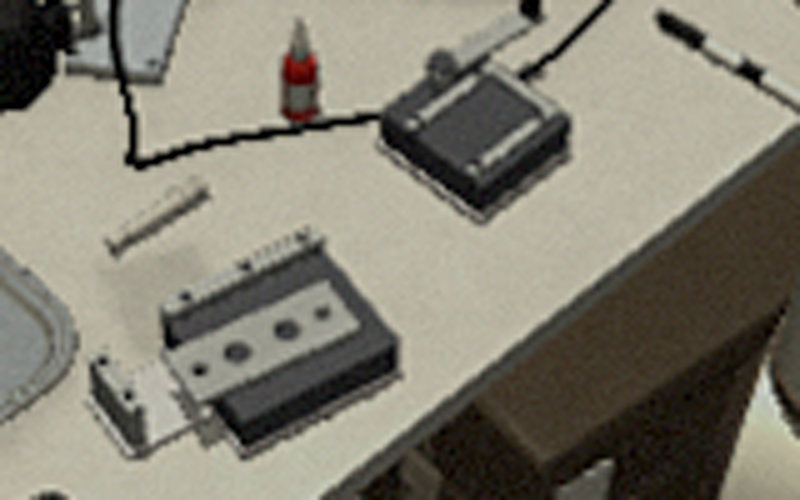

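```bash
cat > h.py <<'E'
import cv2,numpy as np
from workcell import bot,viewer
def cal(n):
    c=viewer.calibration(n);K=np.array([[c['fx'],0,c['cx']],[0,c['fy'],c['cy']],[0,0,1.]]);return K,np.array([c['k1'],0,0,0,0.]),c['T']
def ray(n,p,z):
    K,d,T=cal(n);p=np.asarray(p,float).reshape(-1,1,2);u=cv2.undistortPoints(p,K,d).reshape(-1,2)
    D=np.c_[u,np.ones(len(u))]@T[:3,:3].T;o=T[:3,3];return o+D*((z-o[2])/D[:,2])[:,None]
def proj(n,P):
    K,d,T=cal(n);Ti=np.linalg.inv(T);r,_=cv2.Rodrigues(Ti[:3,:3]);return cv2.projectPoints(np.asarray(P,float).reshape(-1,1,3),r,Ti[:3,3],K,d)[0].reshape(-1,2)
def fit(L,W):  # 2D rigid local->world
    L=np.asarray(L)[:,:2];W=np.asarray(W)[:,:2];l=L-L.mean(0);w=W-W.mean(0)
    a=np.arctan2((l[:,0]*w[:,1]-l[:,1]*w[:,0]).sum(),(l*w).sum());R=np.array([[np.cos(a),-np.sin(a)],[np.sin(a),np.cos(a)]])
    t=W.mean(0)-R@L.mean(0);return a,t,np.linalg.norm((L@R.T+t)-W,axis=1)
E
python3 - <<'E'
from h import *
c=lambda q:np.array(q)/5.-0.4+[260,175]
# jig deck corners (z .04): (-68,-108),(-68,12); fence ends at top outer (34,-108) z .052
P=c([[362,275],[183,237]]);print(ray("top",P,.04))
print(ray("top",c([[395,122],[215,80]]),.052))
# stop
print(ray("top",c([[137,85],[122,165]]),.052))
print('plate',ray("top",c([[352,168],[340,238],[165,197]]),.047))
print('fix',ray("top",c([[565,45],[565,190],[690,195],[708,80]]),.04))
print('piv,knob',ray("top",c([[645,58]]),.058),ray("top",c([[780,67]]),.084))
E
```

```text
[[0.41751974 0.10388015 0.04      ]
 [0.43851028 0.21935575 0.04      ]]
[[0.51551491 0.08571648 0.052     ]
 [0.53911853 0.20169202 0.052     ]]
[[0.53442922 0.25153196 0.052     ]
 [0.4828646  0.25926654 0.052     ]]
plate [[0.48556963 0.11231415 0.047     ]
 [0.44057639 0.1187678  0.047     ]
 [0.46349674 0.23139229 0.047     ]]
fix [[ 0.56975757 -0.02377444  0.04      ]
 [ 0.47574437 -0.02546419  0.04      ]
 [ 0.47475939 -0.10647057  0.04      ]
 [ 0.5496922  -0.11725276  0.04      ]]
piv,knob [[ 0.56078557 -0.07330438  0.058     ]] [[ 0.55467268 -0.15518575  0.084     ]]
```

```bash
python3 - <<'E'
from h import *
for n in("top","scene"):
    a=np.mean([viewer.camera(n).astype(float) for _ in range(6)],0);np.save(f"avg_{n}.npy",a)
t=np.load("avg_top.npy").astype(np.uint8);s=np.load("avg_scene.npy").astype(np.uint8)
cv2.imwrite("pics/f1.png",cv2.resize(t[178:218,365:425],None,fx=13,fy=13,interpolation=cv2.INTER_CUBIC))
cv2.imwrite("pics/f2.png",cv2.resize(s[150:200,330:380],None,fx=12,fy=12,interpolation=cv2.INTER_CUBIC))
cv2.imwrite("pics/f3.png",cv2.resize(t[185:235,275:345],None,fx=11,fy=11,interpolation=cv2.INTER_CUBIC))
E
```

```text
(no output)
```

View pics/f1.png

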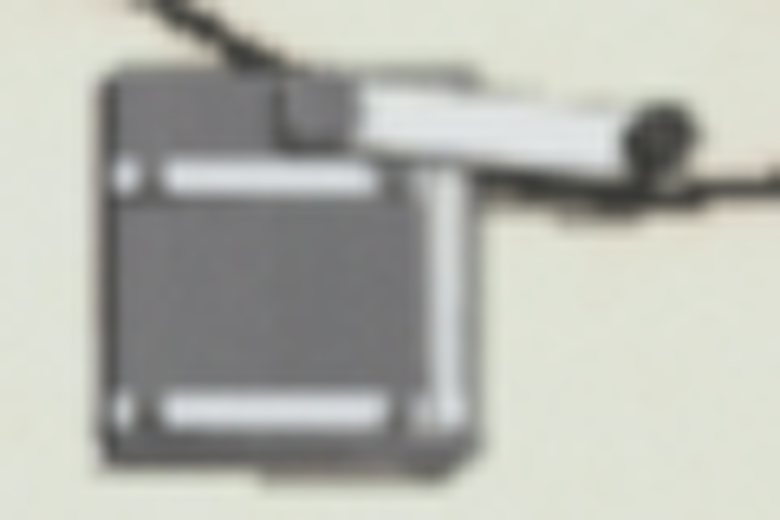

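View pics/f2.png

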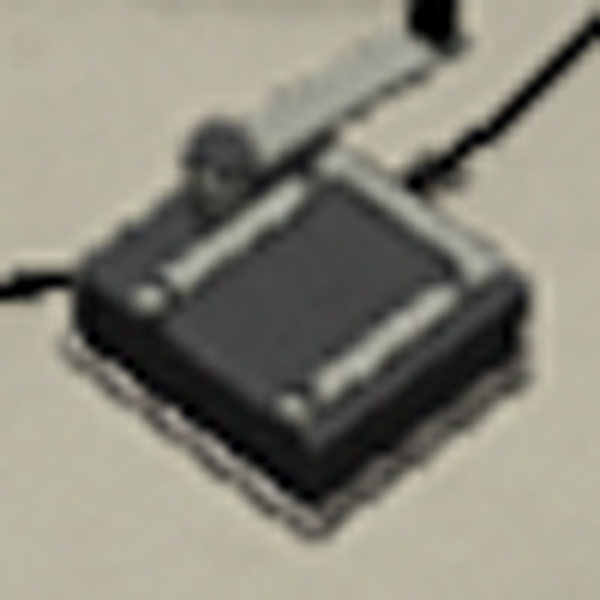

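View pics/f3.png

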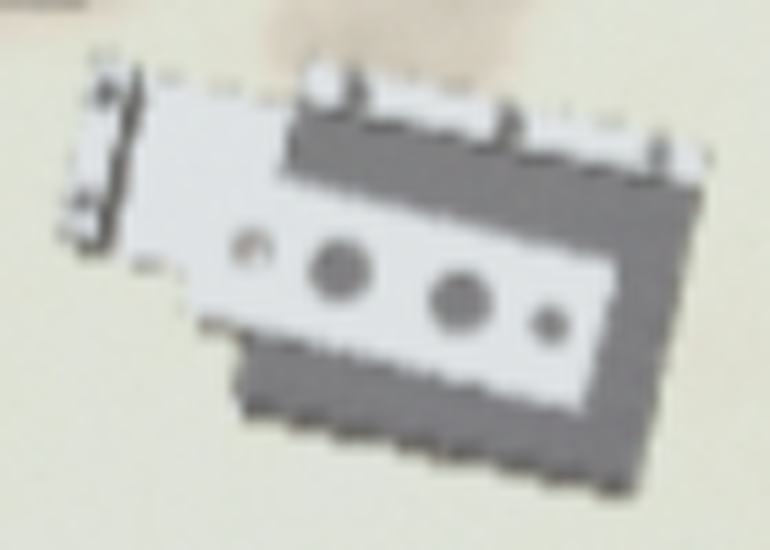

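```bash
cat >> h.py <<'E'
def edge(img,n,A,B,z,N=15,h=3.,sign=0):
    """sub-pixel edge near image segment A-B (pixels): points on plane z. sign: +1 brighter to the right of A->B (image)"""
    g=cv2.GaussianBlur(img.astype(np.float32),(0,0),.6).mean(2) if img.ndim==3 else img
    A=np.array(A,float);B=np.array(B,float);d=(B-A)/np.linalg.norm(B-A);nn=np.array([-d[1],d[0]]);s=np.arange(-h,h+.01,.1);out=[]
    for f in np.linspace(.08,.92,N):
        q=A+(B-A)*f+s[:,None]*nn
        v=cv2.remap(g,q[:,0].astype(np.float32)[None],q[:,1].astype(np.float32)[None],cv2.INTER_CUBIC)[0]
        gr=np.gradient(v);w=gr*sign if sign else abs(gr);w=np.clip(w,0,None);k=w.argmax();sl=slice(max(0,k-6),k+7);out.append(A+(B-A)*f+nn*(s[sl]*w[sl]).sum()/w[sl].sum())
    return ray(n,out,z)
def line(P):
    vx,vy,x,y=cv2.fitLine(P[:,:2].astype(np.float32),cv2.DIST_HUBER,0,.01,.01).ravel();r=np.abs(-(P[:,0]-x)*vy+(P[:,1]-y)*vx);return np.array([x,y],float),np.array([vx,vy],float)*(1 if vy>0 else -1),np.median(r)
E
python3 - <<'E'
from h import *
t=np.load("avg_top.npy")
c1=lambda q:np.array(q)/11.-.45+[275,185]
c2=lambda q:np.array(q)/13.-.45+[365,178]
def show(nm,P):
    p,d,r=line(P);print(nm,'pt',p.round(4),'yawdeg of line(y-axis)',np.degrees(np.arctan2(-d[0],d[1])).round(2),'r',r.round(5))
show('deck front',edge(t,'top',c1([240,420]),c1([635,495]),.04,sign=1))
show('deck right',edge(t,'top',c1([640,485]),c1([700,195]),.04,sign=1))
show('fence base',edge(t,'top',c1([300,112]),c1([695,188]),.04,sign=-1))
show('stop face',edge(t,'top',c1([135,90]),c1([108,235]),.052,sign=1,h=2))
show('plate near',edge(t,'top',c1([250,335]),c1([575,410]),.047,sign=-1))
show('plate far',edge(t,'top',c1([300,188]),c1([610,258]),.047,sign=1))
show('plate end',edge(t,'top',c1([585,405]),c1([613,265]),.047,sign=-1))
for nm,a,b,sg in(('rail up lower',(165,192),(375,192),-1),('rail up upper',(165,158),(375,158),1),('rail lo upper',(165,393),(385,393),1),('rail lo lower',(165,430),(385,430),-1),('stop in',(428,210),(428,380),-1),('blk left',(112,80),(104,450),-1),):
    show(nm,edge(t,'top',c2(a),c2(b),.046,sign=sg,h=2))
print('knob',ray('top',c2([[660,140]]),.084),'piv',ray('top',c2([[317,112]]),.062))
show('bar up',edge(t,'top',c2((370,85)),c2((610,105)),.058,sign=1)); show('bar lo',edge(t,'top',c2((370,148)),c2((610,172)),.058,sign=-1))
print('rail left ends',ray('top',c2([[113,177],[113,412]]),.046))
E
```

```text
deck front pt [0.4267 0.1637] yawdeg of line(y-axis) -10.9 r 0.00068
deck right pt [0.4637 0.0941] yawdeg of line(y-axis) 79.47 r 0.00017
fence base pt [0.5196 0.1413] yawdeg of line(y-axis) -10.02 r 0.00063
stop face pt [0.5103 0.2584] yawdeg of line(y-axis) 79.3 r 0.00047
plate near pt [0.4524 0.1685] yawdeg of line(y-axis) -13.13 r 0.00073
plate far pt [0.4947 0.155 ] yawdeg of line(y-axis) -12.57 r 0.00062
plate end pt [0.4651 0.1145] yawdeg of line(y-axis) 78.05 r 0.00035
rail up lower pt [ 0.5418 -0.0641] yawdeg of line(y-axis) -2.37 r 0.00046
rail up upper pt [ 0.5493 -0.0631] yawdeg of line(y-axis) 1.57 r 3e-05
rail lo upper pt [ 0.4914 -0.0602] yawdeg of line(y-axis) 1.63 r 0.0
rail lo lower pt [ 0.4825 -0.0672] yawdeg of line(y-axis) -0.4 r 0.0004
stop in pt [ 0.5215 -0.1034] yawdeg of line(y-axis) -89.13 r 0.0
blk left pt [ 0.531  -0.0275] yawdeg of line(y-axis) -88.85 r 0.00016
knob [[ 0.55363346 -0.15430004  0.084     ]] piv [[ 0.56047525 -0.07378395  0.062     ]]
bar up pt [ 0.5646 -0.1164] yawdeg of line(y-axis) -6.03 r 0.00032
bar lo pt [ 0.5509 -0.1117] yawdeg of line(y-axis) -6.66 r 0.00045
rail left ends [[ 0.544572   -0.02559749  0.046     ]
 [ 0.48625433 -0.0266433   0.046     ]]
```

Emit:
arm_command:
  motion:
    - [0,[0.64,-0.76,0],[0,0,0]]
    - [0,[0.64,-0.76,0],[0,0,0]]
    - [0,[0.64,-0.76,0],[0,0,0]]
    - [0,[0.64,-0.76,0],[0,0,0]]
    - [0,[0.64,-0.76,0],[0,0,0]]
    - [0,[0.64,-0.76,0],[0,0,0]]
    - [0,[0.64,-0.76,0],[0,0,0]]
    - [0,[0.64,-0.76,0],[0,0,0]]
    - [0,[0.64,-0.76,0],[0,0,0]]
    - [0,[0.64,-0.76,0],[0,0,0]]
    - [0,[0.64,-0.76,0],[0,0,0]]
    - [0,[0.64,-0.76,0],[0,0,0]]
  newtons: 40

```text
time: 2.2
ee_pos: [0.423, 0.1854, 0.2315]
tcp_rot: [180.0, -0.1, 23.8]
wrist_force: [1.6, -0.6, 1.6]
opening: -0.0001
```

Emit:
arm_command:
  motion:
    - [0,[0,0,0.2],[0,0,-0.93]]
    - [0,[0,0,0.2],[0,0,-0.93]]
    - [0,[0,0,0.2],[0,0,-0.93]]
    - [0,[0,0,0.2],[0,0,-0.93]]
    - [0,[0,0,0.2],[0,0,-0.93]]
    - [0,[0,0,0.2],[0,0,-0.93]]
    - [0,[0,0,0.2],[0,0,-0.93]]
    - [0,[0,0,0.2],[0,0,-0.93]]
    - [0,[0,0,0.2],[0,0,-0.93]]
    - [0,[0,0,0],[0,0,-0.93]]
    - [0,[0,0,0],[0,0,0]]

```text
time: 3.58
ee_pos: [0.4228, 0.1831, 0.1233]
tcp_rot: [180.0, -0.0, 79.5]
wrist_force: [0.3, 0.1, -0.7]
opening: -0.0003
```

Emit:
arm_command:
  motion:
    - [0,[0,0,0.5],[0,0,0]]
    - [0,[0,0,0.5],[0,0,0]]
    - [0,[0,0,0.14],[0,0,0]]
    - [0,[0,0,0],[0,0,0]]

```text
time: 4.08
ee_pos: [0.4228, 0.1831, 0.0552]
tcp_rot: [-180.0, 0.0, 79.5]
wrist_force: [0.1, 0.5, 0.2]
opening: 0.0002
```

```bash
python3 - <<'E'
from h import *
t=viewer.camera("top");s=viewer.camera("scene")
print(proj('scene',[[.4228,.1831,.055]]),proj('top',[[.4228,.1831,.055]]))
cv2.imwrite("pics/g1.png",np.vstack([cv2.resize(t[180:240,260:380],(720,360)),cv2.resize(s[190:240,260:360],(720,360))][:2])[:720])
a=cv2.resize(s[185:245,270:350],None,fx=8,fy=8,interpolation=cv2.INTER_CUBIC);cv2.imwrite("pics/g2.png",a)
E
```

```text
[[320.96865508 227.05825959]] [[307.23409091 227.13643028]]
```

View pics/g2.png

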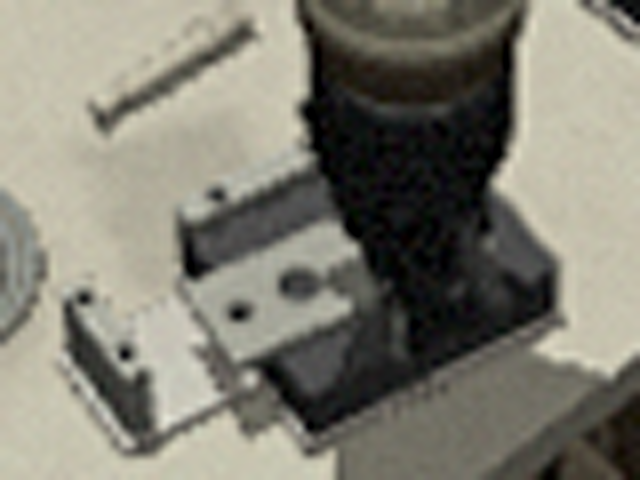

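Emit:
arm_command:
  motion:
    - [0,[0,0,0.21],[0,0,0]]
    - [0,[0,0,0],[0,0,0]]
    - [0,[0,0.08,0],[0,0,0]]
    - [0,[0,0.08,0],[0,0,0]]
    - [0,[0,0.08,0],[0,0,0]]
    - [0,[0,0.08,0],[0,0,0]]
    - [0,[0,0.08,0],[0,0,0]]

```text
time: 5.05
ee_pos: [0.4468, 0.1787, 0.0423]
tcp_rot: [-180.0, -0.0, 79.6]
wrist_force: [-0.9, 0.2, -0.0]
opening: -0.0
```

```bash
python3 - <<'E'
from h import *
t=viewer.camera("top")
cv2.imwrite("pics/g3.png",cv2.resize(t[180:235,270:350],None,fx=8,fy=8,interpolation=cv2.INTER_CUBIC))
E
```

```text
(no output)
```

View pics/g3.png

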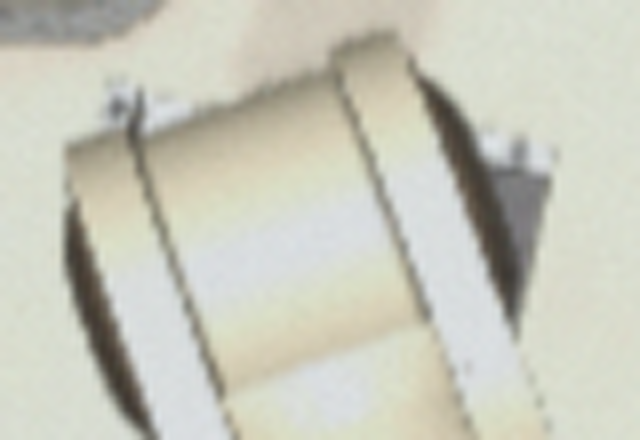

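Emit:
arm_command:
  motion:
    - [0,[0,0.05,0],[0,0,0]]
    - [0,[0,0.05,0],[0,0,0]]
    - [0,[0,0.05,0],[0,0,0]]
    - [0,[0,0.04,0],[0,0,0]]

```text
time: 5.6
ee_pos: [0.4578, 0.1767, 0.0423]
tcp_rot: [-180.0, 0.0, 79.6]
wrist_force: [-0.1, 1.0, -0.3]
opening: 0.0002
```

Emit:
arm_command:
  motion:
    - [0,[0,0.04,0],[0,0,0]]
    - [0,[0,0,0],[0,0,0]]

```text
time: 5.85
ee_pos: [0.4602, 0.1763, 0.0423]
tcp_rot: [180.0, -0.0, 79.6]
wrist_force: [-0.0, 0.2, 0.7]
opening: 0.0003
```

Emit:
arm_command:
  motion:
    - [0,[0,0.03,0],[0,0,0]]
    - [0,[0,0,0],[0,0,0]]

```text
time: 6.1
ee_pos: [0.4619, 0.176, 0.0423]
tcp_rot: [180.0, -0.0, 79.6]
wrist_force: [-0.2, -0.2, 0.9]
opening: 0.0001
```

Emit:
arm_command:
  motion:
    - [0,[0,0.03,0],[0,0,0]]
    - [0,[0,0,0],[0,0,0]]

```text
time: 6.35
ee_pos: [0.4637, 0.1756, 0.0423]
tcp_rot: [180.0, -0.0, 79.6]
wrist_force: [-0.0, -0.1, 1.6]
opening: -0.0002
```

```bash
cat > look.py <<'E'
import sys
from h import *
n,x0,x1,y0,y1,f=sys.argv[1],*map(int,sys.argv[2:7]);im=viewer.camera(n)
cv2.imwrite(f"pics/{sys.argv[7]}.png",cv2.resize(im[y0:y1,x0:x1],None,fx=f,fy=f,interpolation=cv2.INTER_CUBIC))
E
python3 look.py scene 270 350 185 245 9 g4
```

```text
(no output)
```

View pics/g4.png

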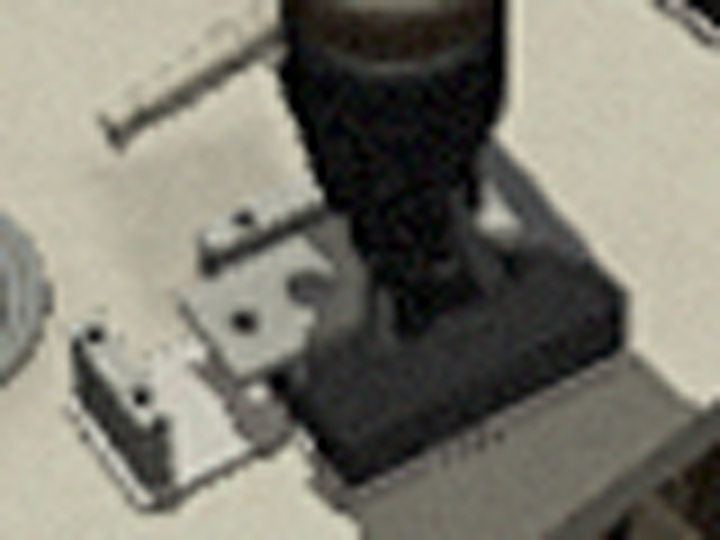

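Emit:
arm_command:
  motion:
    - [0,[0,0.03,0],[0,0,0]]
    - [0,[0,0,0],[0,0,0]]

```text
time: 6.65
ee_pos: [0.4655, 0.1753, 0.0423]
tcp_rot: [180.0, 0.0, 79.6]
wrist_force: [-0.1, -0.2, -0.6]
opening: -0.0001
```

Emit:
arm_command:
  motion:
    - [0,[0,0.03,0],[0,0,0]]
    - [0,[0,0,0],[0,0,0]]

```text
time: 6.9
ee_pos: [0.4673, 0.175, 0.0423]
tcp_rot: [180.0, -0.0, 79.6]
wrist_force: [-0.3, 0.4, -0.7]
opening: -0.0001
```

Emit:
arm_command:
  motion:
    - [0,[0,0.03,0],[0,0,0]]
    - [0,[0,0,0],[0,0,0]]

```text
time: 7.15
ee_pos: [0.469, 0.1746, 0.0423]
tcp_rot: [180.0, 0.0, 79.6]
wrist_force: [0.2, -0.3, -0.1]
opening: -0.0001
```

Emit:
arm_command:
  motion:
    - [0,[0,0.02,0],[0,0,0]]
    - [0,[0,0,0],[0,0,0]]

```text
time: 7.4
ee_pos: [0.4701, 0.1744, 0.0423]
tcp_rot: [180.0, 0.0, 79.6]
wrist_force: [-0.7, 0.6, 0.2]
opening: 0.0002
```

Emit:
arm_command:
  motion:
    - [0,[0,0.03,0],[0,0,0]]
    - [0,[0,0,0],[0,0,0]]

```text
time: 7.65
ee_pos: [0.4708, 0.1742, 0.0422]
tcp_rot: [-179.9, 0.0, 79.6]
wrist_force: [-6.6, 0.6, 4.9]
opening: 0.0
```

Emit:
arm_command:
  motion:
    - [0,[0,0.03,0],[0,0,0]]
    - [0,[0,0,0],[0,0,0]]

```text
time: 7.9
ee_pos: [0.471, 0.1742, 0.0421]
tcp_rot: [-179.7, -0.0, 79.6]
wrist_force: [-14.8, 2.4, 8.9]
opening: 0.0001
```

Emit:
arm_command:
  motion:
    - [0,[0,0.02,0],[0,0,0]]
    - [0,[0,0,0],[0,0,0]]

```text
time: 8.15
ee_pos: [0.4711, 0.1742, 0.0421]
tcp_rot: [-179.6, -0.0, 79.6]
wrist_force: [-20.6, 2.7, 12.1]
opening: -0.0001
```

```bash
python3 look.py scene 270 350 185 245 9 g5
```

```text
(no output)
```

View pics/g5.png

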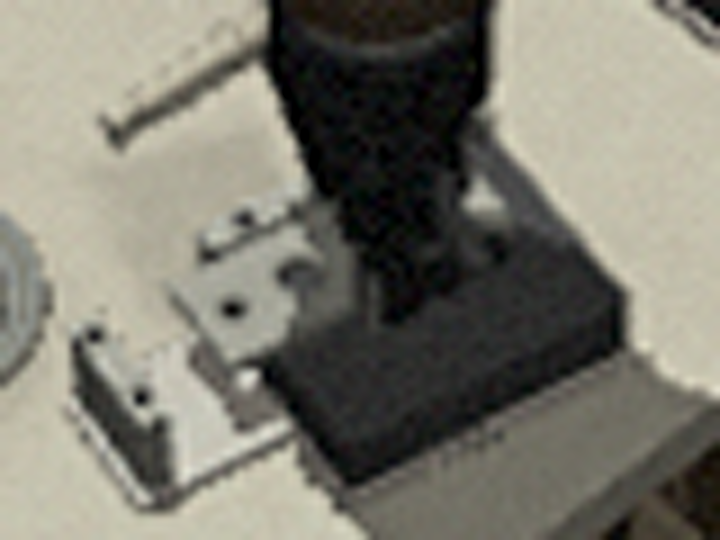

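Emit:
arm_command:
  motion:
    - [0,[0,-0.35,0],[0,0,0]]
    - [0,[0,0,-0.6],[0,0,0]]
    - [0,[-0.7,0.4,0],[0,0,0]]
    - [0,[-0.73,0.38,0],[0,0,0]]
    - [0,[0,0,0],[0,0,0]]
    - [0,[0,0,0],[0,0,0]]

```text
time: 8.95
ee_pos: [0.4846, 0.0846, 0.0782]
tcp_rot: [-180.0, -0.0, 79.5]
wrist_force: [0.1, -0.7, -0.1]
opening: -0.0001
```

```bash
python3 look.py scene 270 350 175 245 8 g6
```

```text
(no output)
```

View pics/g6.png

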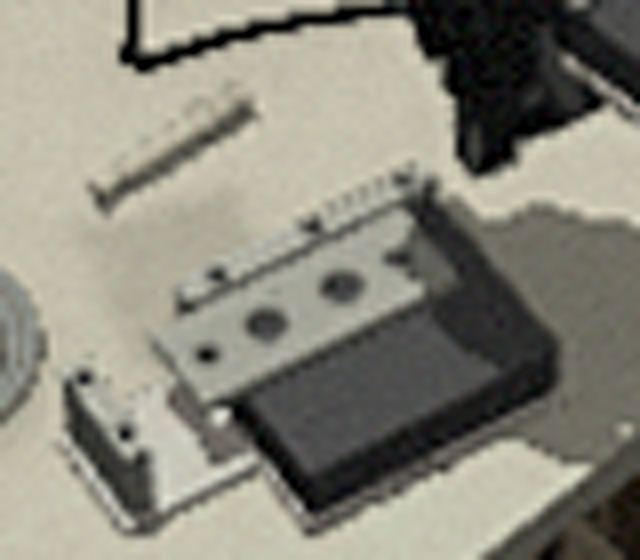

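Emit:
arm_command:
  motion:
    - [0,[0,0,0.6],[0,0,0]]
    - [0,[0,0,0],[0,0,0]]
    - [0,[0.1,0,0],[0,0,0]]
    - [0,[0.1,0,0],[0,0,0]]
    - [0,[0.1,0,0],[0,0,0]]
    - [0,[0.1,0,0],[0,0,0]]
    - [0,[0.08,0,0],[0,0,0]]
    - [0,[0.08,0,0],[0,0,0]]

```text
time: 10.0
ee_pos: [0.4908, 0.1177, 0.0424]
tcp_rot: [180.0, 0.0, 79.6]
wrist_force: [-1.2, -2.3, 1.8]
opening: 0.0001
```

```bash
python3 look.py scene 270 350 175 245 8 g7
```

```text
(no output)
```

View pics/g7.png

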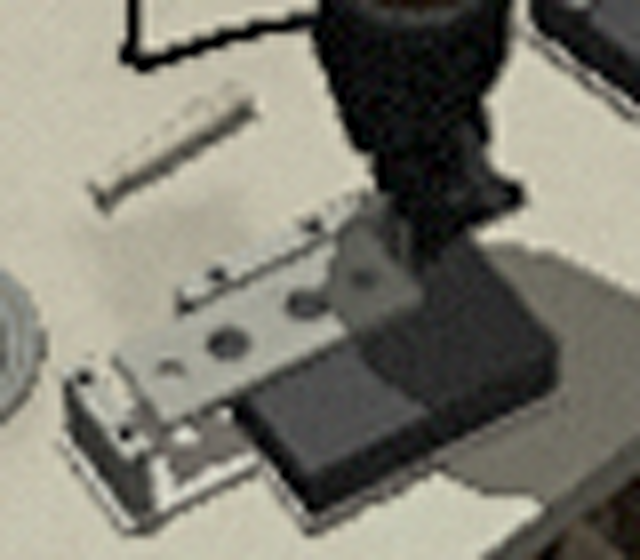

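Emit:
arm_command:
  motion:
    - [0,[0.05,0,0],[0,0,0]]
    - [0,[0.03,0,0],[0,0,0]]
    - [0,[0,0,0],[0,0,0]]

```text
time: 10.42
ee_pos: [0.4916, 0.1225, 0.0422]
tcp_rot: [-180.0, -0.0, 79.6]
wrist_force: [0.7, 0.0, 0.1]
opening: -0.0002
```

Emit:
arm_command:
  motion:
    - [0,[0.03,0,0],[0,0,0]]
    - [0,[0,0,0],[0,0,0]]

```text
time: 10.68
ee_pos: [0.4919, 0.1242, 0.0422]
tcp_rot: [-180.0, -0.0, 79.6]
wrist_force: [-0.4, -0.4, 0.5]
opening: 0.0003
```

Emit:
arm_command:
  motion:
    - [0,[0.03,0,0],[0,0,0]]
    - [0,[0,0,0],[0,0,0]]

```text
time: 10.92
ee_pos: [0.4922, 0.126, 0.0423]
tcp_rot: [-180.0, -0.0, 79.6]
wrist_force: [0.2, -0.3, -0.4]
opening: 0.0002
```

Emit:
arm_command:
  motion:
    - [0,[0.03,0,0],[0,0,0]]
    - [0,[0,0,0],[0,0,0]]

```text
time: 11.18
ee_pos: [0.4925, 0.1277, 0.0423]
tcp_rot: [-180.0, -0.0, 79.6]
wrist_force: [-0.3, -0.6, -0.5]
opening: -0.0001
```

Emit:
arm_command:
  motion:
    - [0,[0.03,0,0],[0,0,0]]
    - [0,[0,0,0],[0,0,0]]

```text
time: 11.42
ee_pos: [0.4927, 0.1287, 0.0423]
tcp_rot: [180.0, 0.1, 79.5]
wrist_force: [-1.4, -4.9, 1.7]
opening: 0.0002
```

Emit:
arm_command:
  motion:
    - [0,[0.03,0,0],[0,0,0]]
    - [0,[0,0,0],[0,0,0]]

```text
time: 11.68
ee_pos: [0.4927, 0.129, 0.0422]
tcp_rot: [180.0, 0.3, 79.5]
wrist_force: [-2.9, -13.4, 3.2]
opening: 0.0002
```

Emit:
arm_command:
  motion:
    - [0,[0.03,0,0],[0,0,0]]
    - [0,[0,0,0],[0,0,0]]

```text
time: 11.92
ee_pos: [0.4928, 0.1292, 0.0422]
tcp_rot: [180.0, 0.5, 79.4]
wrist_force: [-5.3, -22.1, 6.1]
opening: 0.0001
```

```bash
python3 look.py scene 270 350 175 245 8 g8
```

```text
(no output)
```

View pics/g8.png

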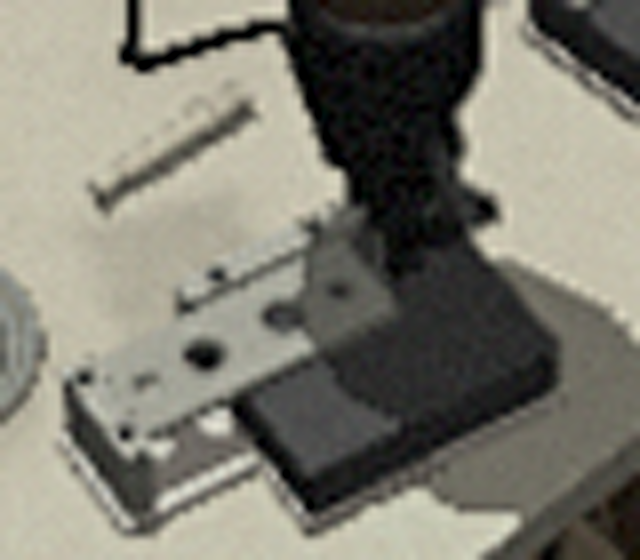

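Emit:
arm_command:
  motion:
    - [0,[-0.3,0,0],[0,0,0]]
    - [0,[0,0,-0.6],[0,0,0]]
    - [0,[0.4,-0.85,0],[0,0,0]]
    - [0,[0.97,0,0],[0,0,0]]
    - [0,[0,0,0],[0,0,0]]
    - [0,[0,0,0],[0,0,0]]

```text
time: 12.72
ee_pos: [0.4549, 0.2052, 0.0782]
tcp_rot: [-180.0, -0.0, 79.6]
wrist_force: [0.1, -0.1, -0.5]
opening: 0.0002
```

```bash
python3 look.py scene 270 350 175 245 8 g9;python3 look.py top 270 350 180 235 8 g10
```

```text
(no output)
```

View pics/g9.png

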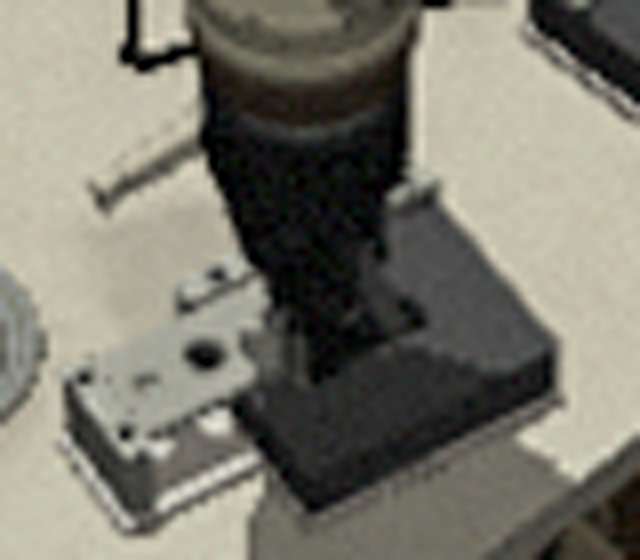

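View pics/g10.png

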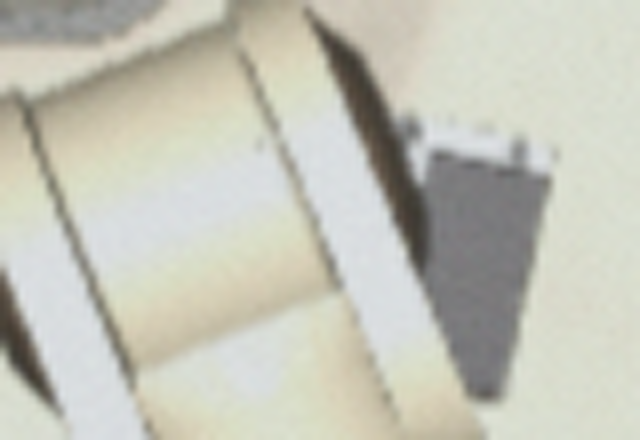

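Emit:
arm_command:
  motion:
    - [0,[0,0,0.6],[0,0,0]]
    - [0,[0,0,0],[0,0,0]]
    - [0,[0,0.1,0],[0,0,0]]
    - [0,[0,0.1,0],[0,0,0]]
    - [0,[0,0.1,0],[0,0,0]]
    - [0,[0,0.04,0],[0,0,0]]
    - [0,[0,0.03,0],[0,0,0]]
    - [0,[0,0,0],[0,0,0]]

```text
time: 13.82
ee_pos: [0.4758, 0.2014, 0.0422]
tcp_rot: [-179.9, 0.0, 79.6]
wrist_force: [-6.4, 0.7, 3.8]
opening: 0.0002
```

Emit:
arm_command:
  motion:
    - [0,[0,0.03,0],[0,0,0]]
    - [0,[0,0,0],[0,0,0]]

```text
time: 14.08
ee_pos: [0.476, 0.2013, 0.0422]
tcp_rot: [-179.7, 0.0, 79.6]
wrist_force: [-14.2, 2.2, 7.9]
opening: -0.0003
```

Emit:
arm_command:
  motion:
    - [0,[0,0.02,0],[0,0,0]]
    - [0,[0,0,0],[0,0,0]]

```text
time: 14.32
ee_pos: [0.4761, 0.2013, 0.0421]
tcp_rot: [-179.6, 0.0, 79.7]
wrist_force: [-20.7, 4.6, 11.6]
opening: -0.0002
```

Emit:
arm_command:
  motion:
    - [0,[0,-0.3,0],[0,0,0]]
    - [0,[0,0,-0.9],[0,0,0]]
    - [1,[0,0,-0.3],[0,0,0]]
    - [1,[0.65,0.72,0],[0,0,0]]
    - [1,[0,0,0],[0,0,0]]
    - [1,[0,0,0],[0,0,0]]
    - [1,[0,0,0],[0,0,0]]

```text
time: 15.2
ee_pos: [0.5111, 0.2342, 0.1147]
tcp_rot: [180.0, -0.0, 79.6]
wrist_force: [-0.2, -0.1, -0.5]
opening: 0.0853
```

```bash
python3 look.py scene 255 350 165 245 8 g11
```

```text
(no output)
```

View pics/g11.png

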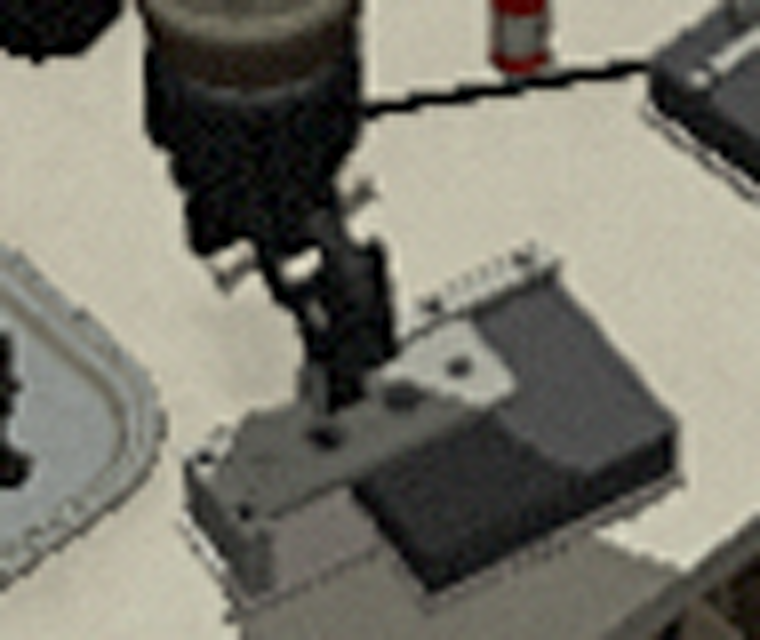

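Emit:
arm_command:
  motion:
    - [1,[0,0.02,0.5],[0,0,0]]
    - [1,[0,0,0.3],[0,0,0]]
    - [1,[0,0,0.2],[0,0,0]]
    - [1,[0,0,0],[0,0,0]]

```text
time: 15.75
ee_pos: [0.5123, 0.2341, 0.0537]
tcp_rot: [-180.0, 0.0, 79.6]
wrist_force: [-0.4, -0.3, 0.3]
opening: 0.0854
```

```bash
python3 look.py scene 255 350 165 245 8 g12
```

```text
(no output)
```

View pics/g12.png

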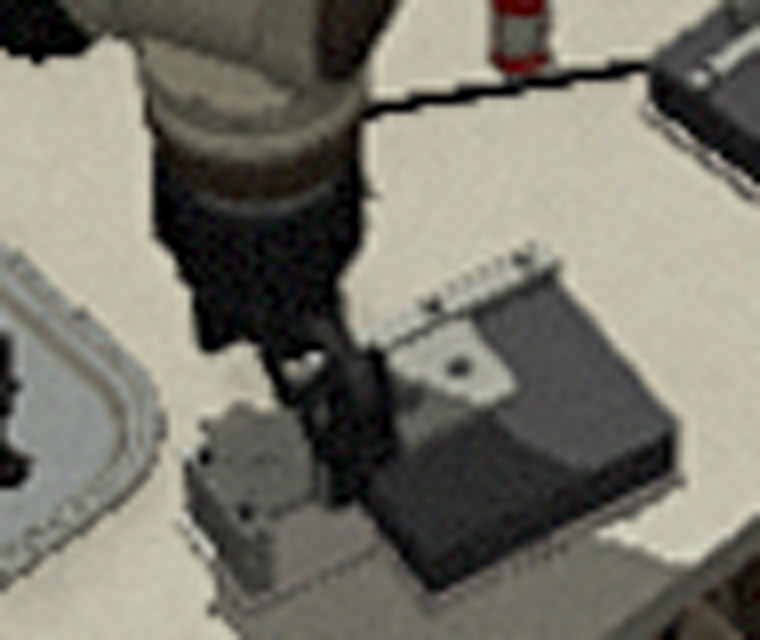

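Emit:
arm_command:
  motion:
    - [1,[0,0,0.25],[0,0,0]]
    - [1,[0,0,0.26],[0,0,0]]
    - [1,[0,0,0],[0,0,0]]
    - [1,[0,0,0],[0,0,0]]

```text
time: 16.3
ee_pos: [0.5128, 0.2343, 0.0237]
tcp_rot: [-180.0, 0.0, 79.6]
wrist_force: [0.2, -1.0, 0.5]
opening: 0.0855
```

Emit:
arm_command:
  motion:
    - [0.4,[0,0,0],[0,0,0]]
    - [0,[0,0,0],[0,0,0]]
    - [0,[0,0,0],[0,0,0]]
    - [0,[0,0,0],[0,0,0]]
    - [0,[0,0,0],[0,0,0]]
    - [0,[0,0,0],[0,0,0]]
  newtons: 50

```text
time: 17.05
ee_pos: [0.5114, 0.2348, 0.0241]
tcp_rot: [-179.8, -0.0, 79.6]
wrist_force: [-9.2, 2.6, 6.3]
opening: 0.043
```

Emit:
arm_command:
  motion:
    - [0,[0,0,-0.1],[0,0,0]]
    - [0,[0,0,-0.4],[0,0,0]]
    - [0,[0,0,-0.5],[0,0,0]]
    - [0,[0,0,-0.5],[0,0,0]]
    - [0,[0,0,0],[0,0,0]]
    - [0,[0,0,0],[0,0,0]]

```text
time: 17.8
ee_pos: [0.5125, 0.2342, 0.1127]
tcp_rot: [-180.0, 0.0, 79.6]
wrist_force: [-0.4, -0.0, -1.5]
opening: 0.0429
```

```bash
python3 look.py scene 225 350 135 235 6 g13
```

```text
(no output)
```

View pics/g13.png

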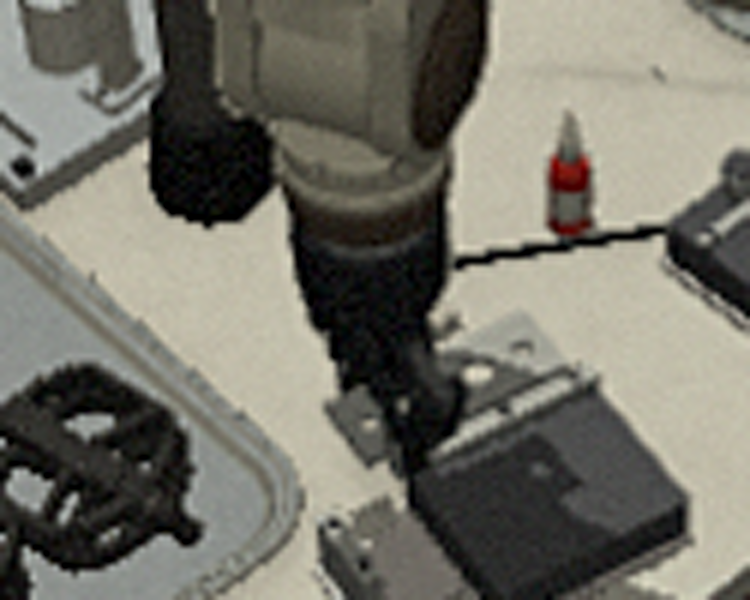

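```bash
python3 - <<'E'
from h import *
s=np.load("avg_scene.npy");t=np.load("avg_top.npy")
c=lambda q:np.array(q)/12.-.46+[330,150]
def show(nm,P):
    p,d,r=line(P);print(nm,p.round(4),'yaw',np.degrees(np.arctan2(-d[0],d[1])).round(2),'r',r.round(5))
for nm,a,b,sg,z in(('block front top edge',(320,440),(520,290),1,.04),('block left top edge',(85,285),(310,440),1,.04),('railU lo',(190,300),(315,205),1,.046),('railL up',(310,375),(435,290),-1,.046),('stop in',(335,185),(460,280),-1,.046)):
    try: show(nm,edge(s,'scene',c(a),c(b),z,h=1.6,sign=0))
    except Exception as e: print(e)
# rail centroids by mask in both views
for n,im,(x0,x1,y0,y1),z in(('top',t,(370,402,188,214),.046),('scene',s,(338,374,163,192),.046)):
    g=im.mean(2)[y0:y1,x0:x1];G=cv2.resize(g,None,fx=8,fy=8,interpolation=cv2.INTER_CUBIC)
    thr=165 if n=='top' else 110
    m=(G>thr).astype(np.uint8)
    N,L,S,C=cv2.connectedComponentsWithStats(m)
    for i in range(1,N):
        if 150<S[i,4]<12000:
            ys,xs=np.where(L==i);p=np.c_[xs,ys].astype(np.float32);ct=cv2.minAreaRect(p);bx=(cv2.boxPoints(ct)+.5)/8-.5+[x0,y0]
            W=ray(n,bx,z);print(n,S[i,4],'c',ray(n,[(np.array(ct[0])+.5)/8-.5+[x0,y0]],z)[0,:2].round(4),'box',(W[:,:2]*1e3).round(1).tolist())
E
```

```text
block front top edge [ 0.4724 -0.0637] yaw 0.5 r 0.00012
block left top edge [ 0.5212 -0.0252] yaw -88.34 r 0.0013
railU lo [ 0.538  -0.0574] yaw 1.44 r 0.00037
railL up [ 0.489  -0.0615] yaw 0.36 r 0.00056
stop in [ 0.5154 -0.1021] yaw -89.52 r 0.00039
top 3857 c [ 0.5142 -0.0185] box [[555.9, -13.5], [556.1, -22.0], [472.7, -23.5], [472.4, -15.1]]
top 1036 c [ 0.5551 -0.1017] box [[558.1, -86.4], [559.0, -116.9], [552.1, -116.9], [551.2, -86.5]]
top 177 c [ 0.5454 -0.029 ] box [[548.6, -26.6], [548.7, -31.4], [542.2, -31.5], [542.1, -26.7]]
top 2537 c [ 0.5459 -0.0644] box [[541.3, -38.3], [549.7, -38.3], [550.4, -90.6], [542.0, -90.6]]
top 3696 c [ 0.5168 -0.1086] box [[548.8, -101.5], [549.1, -114.9], [484.9, -115.7], [484.5, -102.4]]
top 2730 c [ 0.4878 -0.0668] box [[482.8, -39.4], [491.2, -39.3], [492.8, -94.2], [484.3, -94.3]]
scene 2455 c [ 0.5702 -0.0518] box [[566.0, -29.8], [592.0, -55.3], [574.4, -74.1], [548.7, -48.4]]
scene 5936 c [ 0.5098 -0.1069] box [[547.6, -102.9], [506.4, -147.0], [472.8, -110.8], [513.2, -67.5]]
scene 1783 c [ 0.5423 -0.0632] box [[547.1, -37.5], [547.4, -92.3], [537.4, -89.1], [537.3, -34.6]]
scene 188 c [ 0.5422 -0.0274] box [[547.3, -27.6], [542.6, -32.6], [537.2, -27.3], [541.9, -22.3]]
scene 1884 c [ 0.4843 -0.0645] box [[488.9, -38.3], [490.0, -94.2], [479.6, -91.1], [478.7, -35.4]]
scene 5616 c [4.97e-01 3.00e-04] box [[533.8, 1.8], [496.8, -37.9], [460.8, -1.2], [497.1, 37.7]]
scene 4449 c [ 0.4447 -0.0496] box [[474.1, -49.7], [444.9, -80.9], [415.7, -49.6], [444.4, -18.8]]
scene 151 c [ 0.4848 -0.0275] box [[489.2, -27.7], [485.2, -32.1], [480.5, -27.2], [484.5, -22.9]]
```

Emit:
arm_command:
  motion:
    - [0,[0,0,-0.2],[0,0,-0.95]]
    - [0,[0,0,-0.2],[0,0,-0.95]]
    - [0,[-0.65,-0.01,0],[0,0,0]]
    - [0,[-0.65,-0.01,0],[0,0,0]]
    - [0,[-0.65,0,0],[0,0,0]]
    - [0,[-0.65,-0.01,0],[0,0,0]]
    - [0,[-0.65,0,0],[0,0,0]]
    - [0,[-0.65,-0.01,0],[0,0,0]]
    - [0,[0,0,0],[0,0,0]]
    - [0,[0,0,0],[0,0,0]]

```text
time: 19.1
ee_pos: [0.514, 0.0004, 0.1368]
tcp_rot: [-179.9, -0.0, 90.9]
wrist_force: [0.5, 0.8, -1.4]
opening: 0.0427
```

```bash
python3 look.py scene 310 400 125 205 8 g14; python3 look.py top 350 440 165 240 8 g15
```

```text
(no output)
```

View pics/g14.png

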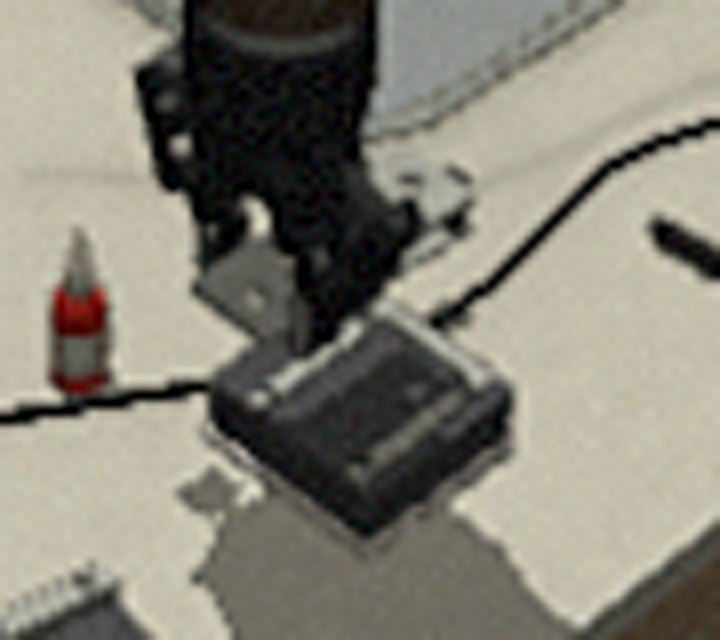

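View pics/g15.png

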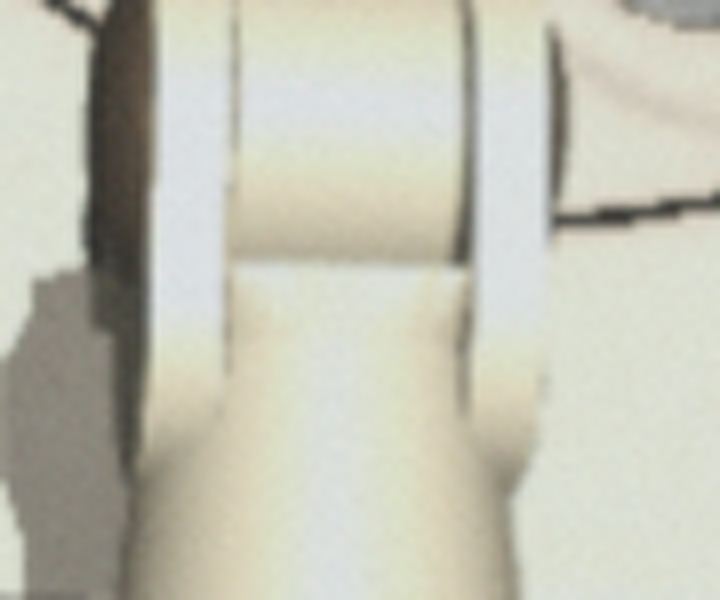

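Emit:
arm_command:
  motion:
    - [0,[-0.03,0,0.5],[0,0,0]]
    - [0,[0,0,0.5],[0,0,0]]
    - [0,[0,0,0.4],[0,0,0]]
    - [0,[0,0,0.24],[0,0,0]]
    - [0,[0,0,0],[0,0,0]]
    - [0,[0,0,0],[0,0,0]]

```text
time: 19.95
ee_pos: [0.515, -0.0013, 0.0403]
tcp_rot: [179.9, -0.0, 91.0]
wrist_force: [-0.1, 0.2, -0.6]
opening: 0.0427
```

```bash
python3 - <<'E'
from h import *
a=np.mean([viewer.camera("scene").astype(float) for _ in range(4)],0);np.save("avg_s2.npy",a)
cv2.imwrite("pics/g16.png",cv2.resize(a.astype(np.uint8)[145:200,325:385],None,fx=12,fy=12,interpolation=cv2.INTER_CUBIC)[:600])
E
```

```text
(no output)
```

View pics/g16.png

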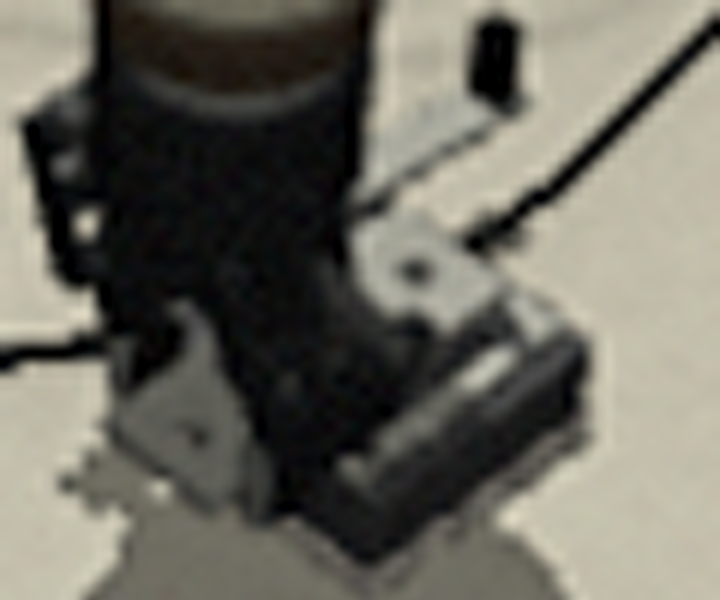

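```bash
python3 - <<'E'
from h import *
c=lambda q:np.array(q)/12.-.46+[325,145]
W=ray('scene',c([[415,270],[192,437],[108,425],[225,510],[445,335]]),.0632)[:,:2];print((W*1e3).round(1));print('mid',W[:2].mean(0),'yaw',np.degrees(np.arctan2(-(W[1]-W[0])[0],(W[1]-W[0])[1])))
print('tool-based centre',np.array([.515,-.0013])-.0362*np.array([-.0175,1]))
E
```

```text
[[515.1 -82.5]
 [513.1   8.8]
 [532.3  22.8]
 [487.7  21.1]
 [491.8 -70.5]]
mid [ 0.51409466 -0.03682439] yaw 1.2450096342006898
tool-based centre [ 0.5156335 -0.0375   ]
```

Emit:
arm_command:
  motion:
    - [0,[0,0,0.1],[0,0,0]]
    - [0,[0,0,0.1],[0,0,0]]
    - [0,[0,0,0],[0,0,0]]

```text
time: 20.52
ee_pos: [0.5138, -0.0015, 0.0264]
tcp_rot: [-179.9, -0.0, 91.0]
wrist_force: [0.1, 1.0, -0.9]
opening: 0.0428
```

Emit:
arm_command:
  motion:
    - [0,[0,0,0.04],[0,0,0]]
    - [0,[0,0,0],[0,0,0]]

```text
time: 20.78
ee_pos: [0.5144, -0.0015, 0.0249]
tcp_rot: [180.0, 0.0, 91.0]
wrist_force: [0.6, -0.8, -1.8]
opening: 0.0426
```

Emit:
arm_command:
  motion:
    - [0,[0,0,0.02],[0,0,0]]
    - [0,[0,0,0],[0,0,0]]

```text
time: 21.02
ee_pos: [0.5145, -0.0015, 0.0243]
tcp_rot: [180.0, 0.0, 91.0]
wrist_force: [-2.0, 0.2, 5.6]
opening: 0.0429
```

```bash
python3 look.py scene 325 385 145 195 12 g17
```

```text
(no output)
```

View pics/g17.png

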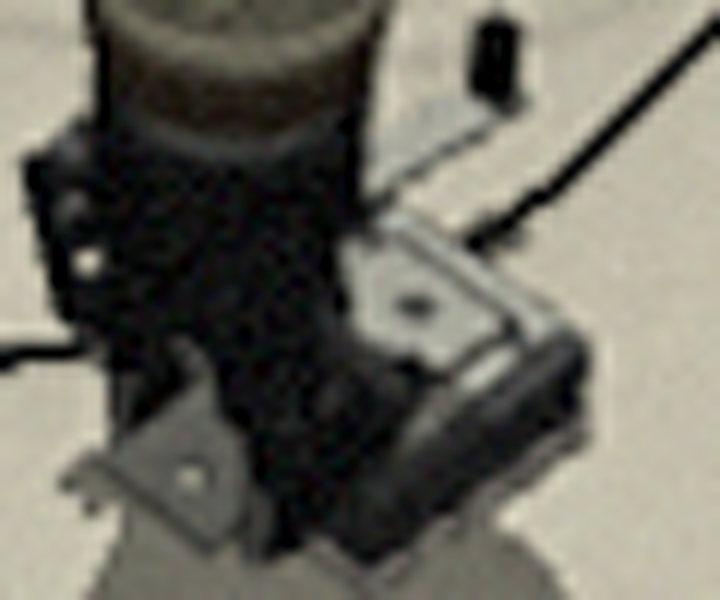

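Emit:
arm_command:
  motion:
    - [0.6,[0,0,0],[0,0,0]]
    - [0.8,[0,0,0],[0,0,0]]
    - [0.8,[0,0,0],[0,0,0]]
    - [0.8,[0,0,0],[0,0,0]]

```text
time: 21.58
ee_pos: [0.5143, -0.0015, 0.0236]
tcp_rot: [-180.0, -0.0, 91.0]
wrist_force: [-0.3, 1.2, -0.1]
opening: 0.0685
```

Emit:
arm_command:
  motion:
    - [0.8,[0,0,-0.4],[0,0,0]]
    - [0.8,[0,0,-0.7],[0,0,0]]
    - [0.8,[0,0,-0.7],[0,0,0]]
    - [0.8,[0.5,0,-0.2],[0,0,0]]
    - [0.8,[0.7,0,0],[0,0,0]]
    - [0.8,[0.7,0,0],[0,0,0]]
    - [0.8,[0,0,0],[0,0,0]]

```text
time: 22.45
ee_pos: [0.5123, 0.1147, 0.1436]
tcp_rot: [-180.0, -0.0, 91.1]
wrist_force: [0.2, -0.4, -0.6]
opening: 0.0684
```

```bash
python3 look.py scene 325 385 145 195 12 g18; python3 look.py top 360 425 175 220 12 g19
```

```text
(no output)
```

View pics/g18.png

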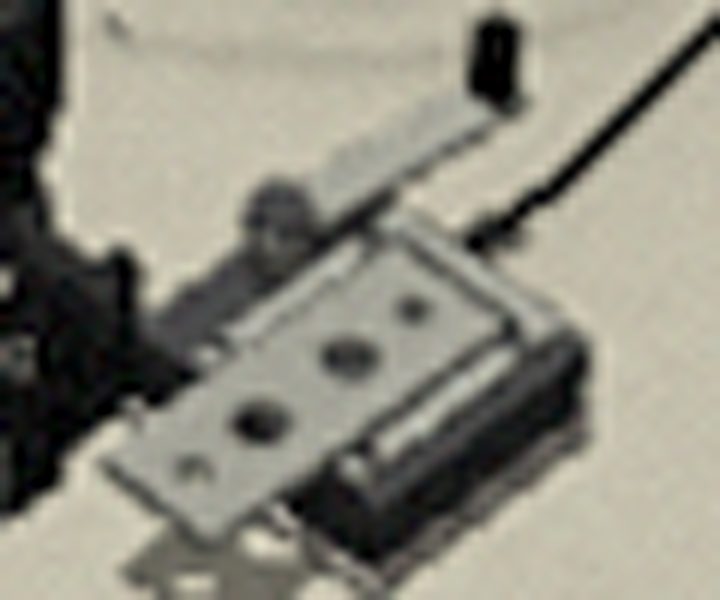

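View pics/g19.png

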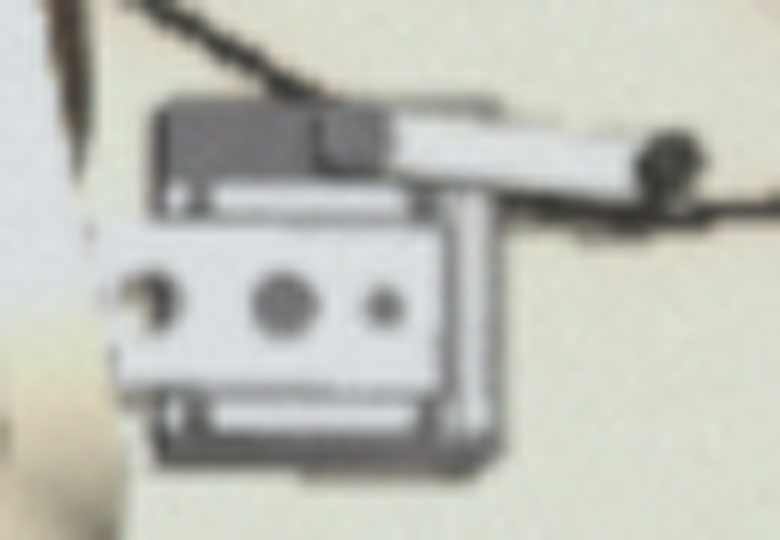

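Emit:
arm_command:
  motion:
    - [0,[-0.76,0.18,0],[0,0,0]]
    - [0,[-0.76,0.18,0],[0,0,0]]
    - [0,[-0.76,0.18,0],[0,0,0]]
    - [0,[-0.76,0.18,0],[0,0,0]]
    - [0,[-0.76,0.18,0],[0,0,0]]
    - [0,[-0.77,0.17,0],[0,0,0.63]]
    - [0,[0,0,0],[0,0,0.64]]
    - [0,[0,0,0],[0,0,0]]
    - [0,[0,0,0],[0,0,0]]

```text
time: 23.68
ee_pos: [0.581, -0.1608, 0.1437]
tcp_rot: [-180.0, 0.0, 83.4]
wrist_force: [0.3, 0.6, -0.4]
opening: -0.0001
```

```bash
python3 look.py scene 320 410 115 190 8 g20
```

```text
(no output)
```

View pics/g20.png

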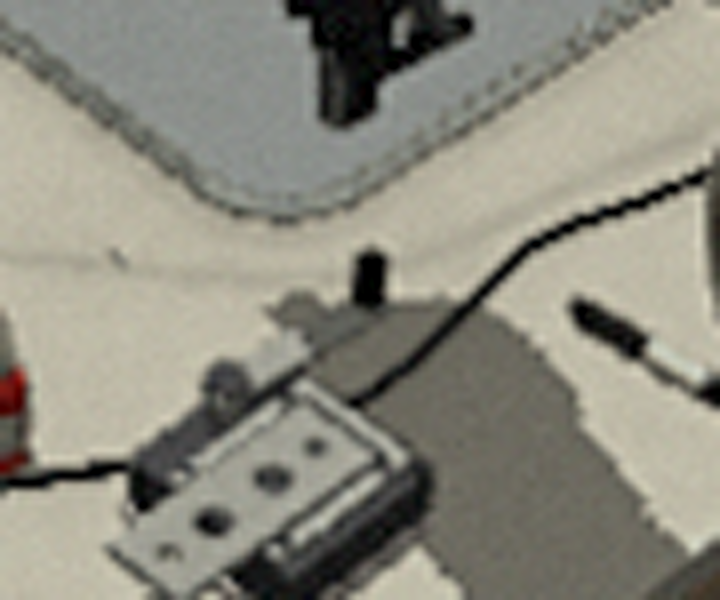

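Emit:
arm_command:
  motion:
    - [0,[0.04,0,0.6],[0,0,0]]
    - [0,[0,0,0.5],[0,0,0]]
    - [0,[0,0,0.22],[0,0,0]]
    - [0,[0,0,0],[0,0,0]]

```text
time: 24.22
ee_pos: [0.5812, -0.1579, 0.0642]
tcp_rot: [-179.9, -0.0, 83.4]
wrist_force: [-0.1, -0.3, 1.0]
opening: -0.0001
```

Emit:
arm_command:
  motion:
    - [0,[0,-0.06,0],[0,0,0]]
    - [0,[0,-0.06,0],[0,0,0]]
    - [0,[0,-0.05,0],[0,0,0]]
    - [0,[-0.02,-0.145,0],[0,0,1]]
    - [0,[-0.02,-0.145,0],[0,0,1]]
    - [0,[0,0,0],[0,0,0]]

```text
time: 24.98
ee_pos: [0.5536, -0.1565, 0.0649]
tcp_rot: [180.0, -0.0, 71.4]
wrist_force: [-0.6, 0.5, 0.0]
opening: -0.0001
```

```bash
python3 look.py scene 320 410 115 190 8 g21;python3 look.py top 350 440 170 230 8 g22
```

```text
(no output)
```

View pics/g21.png

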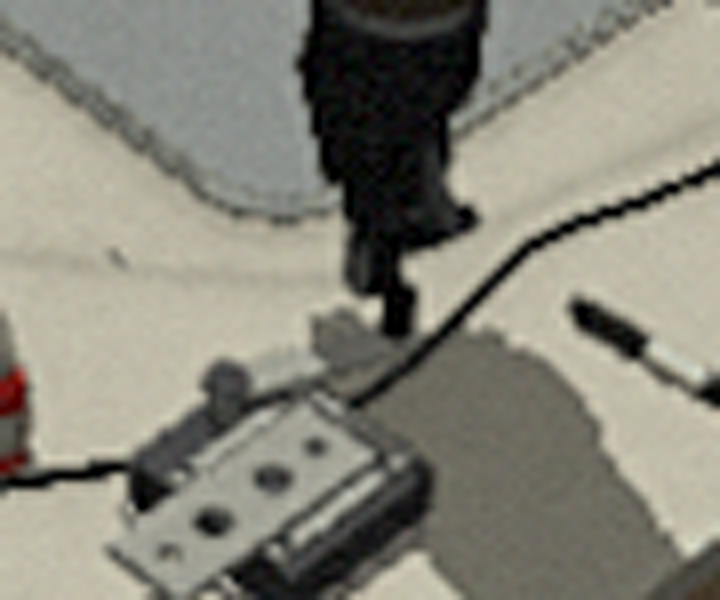

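View pics/g22.png

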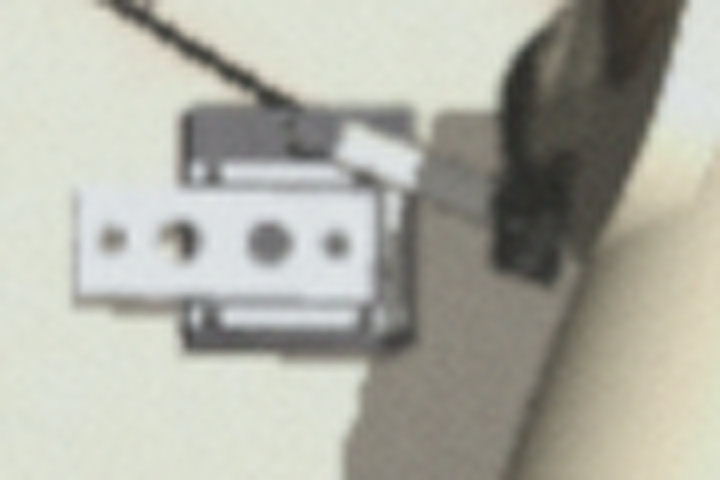

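Emit:
arm_command:
  motion:
    - [0,[-0.02,-0.145,0],[0,0,1]]
    - [0,[-0.02,-0.145,0],[0,0,1]]
    - [0,[-0.02,-0.145,0],[0,0,1]]
    - [0,[-0.02,-0.145,0],[0,0,1]]
    - [0,[-0.02,-0.145,0],[0,0,1]]
    - [0,[-0.02,-0.145,0],[0,0,1]]
    - [0,[0,0,0],[0,0,0]]

```text
time: 25.95
ee_pos: [0.5073, -0.1337, 0.0646]
tcp_rot: [180.0, -0.0, 35.5]
wrist_force: [0.6, -1.1, 0.1]
opening: -0.0
```

```bash
python3 look.py scene 320 410 125 200 8 g23
```

```text
(no output)
```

View pics/g23.png

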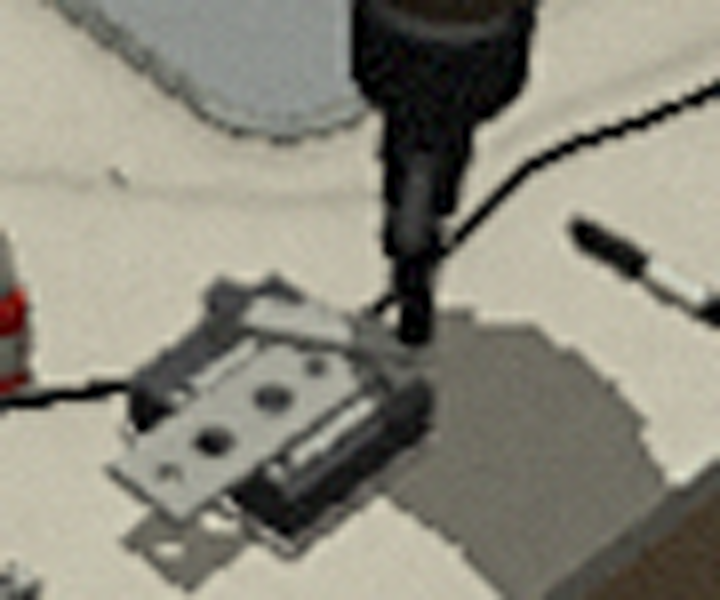

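Emit:
arm_command:
  motion:
    - [0,[-0.02,-0.145,0],[0,0,1]]
    - [0,[-0.02,-0.145,0],[0,0,1]]
    - [0,[-0.02,-0.145,0],[0,0,1]]
    - [0,[-0.02,-0.145,0],[0,0,1]]
    - [0,[0,0,0],[0,0,0]]

```text
time: 26.62
ee_pos: [0.4879, -0.1049, 0.0646]
tcp_rot: [180.0, -0.0, 11.6]
wrist_force: [0.2, 0.3, 0.3]
opening: 0.0001
```

Emit:
arm_command:
  motion:
    - [0,[-0.01,-0.07,0],[0,0,0.5]]
    - [0,[0,0,0],[0,0,0]]

```text
time: 26.88
ee_pos: [0.4865, -0.1013, 0.0645]
tcp_rot: [180.0, -0.0, 8.6]
wrist_force: [0.1, -0.8, 0.2]
opening: -0.0002
```

```bash
python3 look.py scene 320 410 125 200 8 g24
```

```text
(no output)
```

View pics/g24.png

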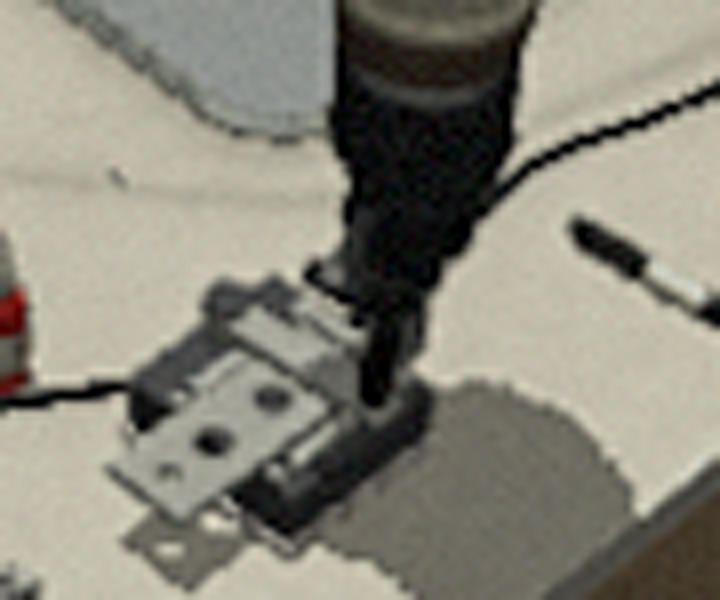

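Emit:
arm_command:
  motion:
    - [0,[-0.01,-0.05,0],[0,0,0]]
    - [0,[0,0,0],[0,0,0]]

```text
time: 27.18
ee_pos: [0.4852, -0.0981, 0.0645]
tcp_rot: [-180.0, -0.0, 8.4]
wrist_force: [0.4, -0.0, 0.4]
opening: -0.0004
```

Emit:
arm_command:
  motion:
    - [0,[0,-0.03,0],[0,0,0]]
    - [0,[0,0,0],[0,0,0]]

```text
time: 27.42
ee_pos: [0.4848, -0.0963, 0.0645]
tcp_rot: [-180.0, 0.0, 8.4]
wrist_force: [-0.6, 0.3, -0.8]
opening: 0.0
```

Emit:
arm_command:
  motion:
    - [0,[0,-0.03,0],[0,0,0]]
    - [0,[0,0,0],[0,0,0]]

```text
time: 27.68
ee_pos: [0.4848, -0.0957, 0.0646]
tcp_rot: [179.8, -0.0, 8.3]
wrist_force: [0.8, -8.4, -1.8]
opening: -0.0007
```

Emit:
arm_command:
  motion:
    - [0,[0,-0.03,0],[0,0,0]]
    - [0,[0,0,0],[0,0,0]]

```text
time: 27.92
ee_pos: [0.4848, -0.0953, 0.0647]
tcp_rot: [179.7, 0.0, 8.3]
wrist_force: [1.8, -15.7, -3.3]
opening: 0.0
```

Emit:
arm_command:
  motion:
    - [0,[0,0.3,0],[0,0,0]]
    - [0,[0,0.3,0],[0,0,0]]
    - [0,[0,0.2,-0.7],[0,0,0]]
    - [0,[0,0.5,-0.8],[0,0,0]]
    - [0,[0,0.9,0],[0,0,0]]
    - [0,[0,0.9,0],[0,0,0]]
    - [0,[0,0.9,0],[0,0,0]]
    - [0,[0,0,0],[0,0,0]]
    - [0,[0,0,0],[0,0,0]]

```text
time: 29.05
ee_pos: [0.5188, -0.3306, 0.154]
tcp_rot: [-179.9, 0.0, 8.3]
wrist_force: [-0.6, -0.3, -0.2]
opening: 0.0002
```

```bash
python3 look.py scene 325 385 145 195 12 g25; python3 look.py top 360 425 175 220 12 g26;python3 look.py top 100 640 0 245 1 g27
```

```text
(no output)
```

View pics/g25.png

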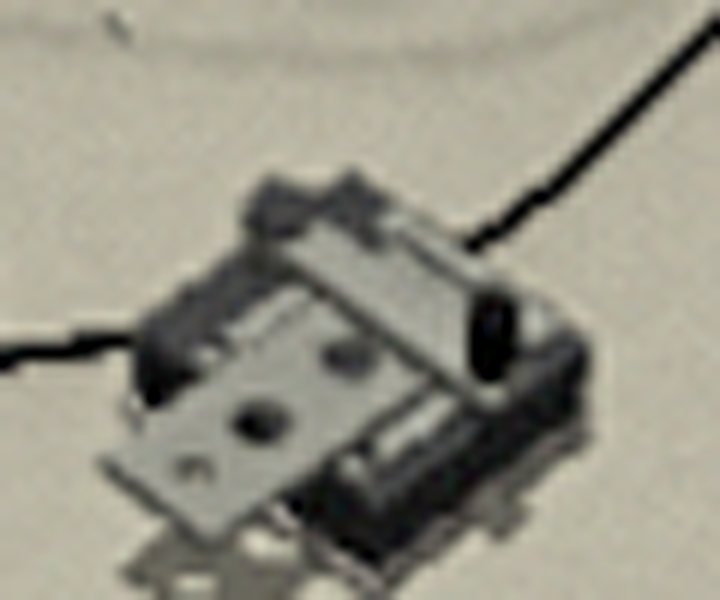

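View pics/g26.png

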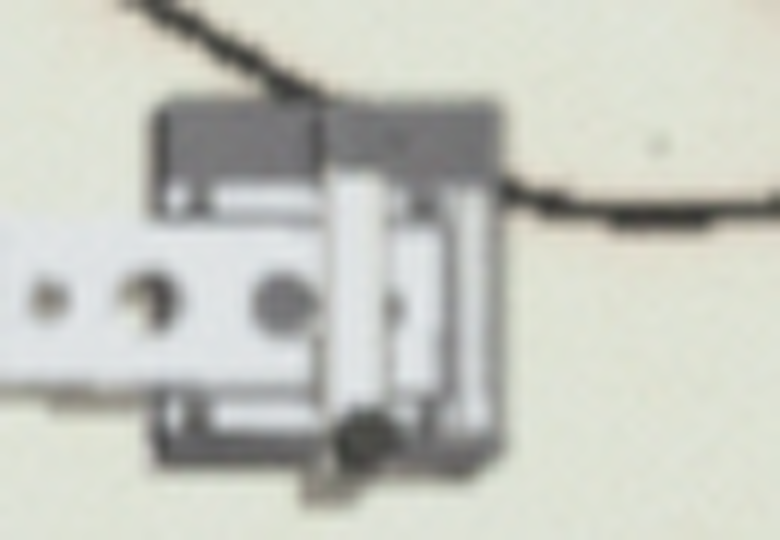

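View pics/g27.png

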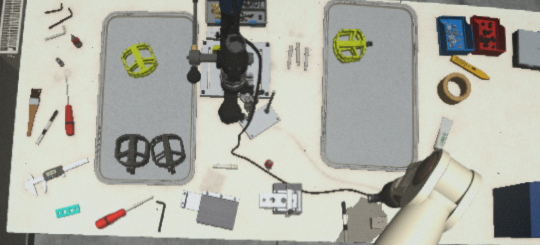

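```bash
python3 - <<'E'
from h import *
c=lambda q:np.array(q)/12.-.46+[360,175]
t=viewer.camera("top").astype(float)
for a,b in(((328,190),(328,395)),((385,190),(385,390))):
    p,d,r=line(edge(t,'top',c(a),c(b),.058,h=1.5)); print('bar edge deg from world x',np.degrees(np.arctan2(d[1],d[0])).round(1))
P=ray('top',c([[48,300],[383,307]]),.047);print('plate centre (holes)',P.mean(0).round(4))
print(bot.get_obs()['wrist_force'],bot.job_done())
E
```

```text
bar edge deg from world x 179.5
bar edge deg from world x 4.6
plate centre (holes) [ 0.5169 -0.0398  0.047 ]
the job is handed in; nothing more can be done
[ 0.18933782  0.37893636 -0.16488817] None
```

I handed the job in at about 29 s of the 72 s allowed, and every check I made suggests it succeeded. `bot.job_done()` gives no verdict, so I can't confirm that.

**What I did:**
- **Jig:** I pushed the plate against the fence, then the end stop, then the fence again. Each push ended at about 20 N on the wrist. I then gripped the plate at the finger gap and lifted it to a height of about 0.13 m.
- **Nest:** I laid the plate down, feeling the floor at about 6 N, and let go. I then swung the bar by its knob until it met its stop at about 16 N, and backed the arm well clear.

**Last checks:**
- **Plate:** in both views it lies flat between the rails with a small gap at the end stop. The holes put its centre at (0.517, -0.040) m in the top view. The rails put the nest point at (0.517, -0.039) m in the same view.
- **Bar:** it stands square across the plate in the pictures.
- **Bystanders:** nothing looked disturbed in the last top view, but the arm hid part of the right side. I did not measure the positions of the bystanders.

**Where measurements disagreed:**
- **Cameras:** they differ by about 3.5 mm in x at the fixture. I placed the plate by comparing it with the rails in the scene view alone.
- **Bar angle:** the two bar edges came out about 5° apart, because they are short and coarse in the picture. I relied on the contact with the stop and the pictures instead.

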